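# Load the laminating press

### The job

Stack the layers of a model's display base in the laminating press: the plain sheet goes onto the one already in there and the sheet with the window on top (they are too wide to grip, but can be slid up the feed ramp). Push the pile square so that all three sheets lie flush against both fences, then close the press lid fully down over them. Leave the two paint jars, the tape roll, the tin and the glue bottle standing where they are.

Things in the scene. Friction and masses are not known exactly. Their poses are not given: they have to be found in the camera images.
- press: Laminating press, fixed on a grey board whose top (18 mm above the worktop) is the ground for everything here. Origin on that board, below where the squared pile's centre belongs: a sheet flush with both fences and turned like the press has x = y = 0. Sheets are fed along +y. A 3 mm floor plate spans x -58 to 67, y -65 to 58 mm; the -x side of the bay is open. Three sheets reach 27 mm height.
- fence_corner (a point): Inner corner of the two fences at floor plate height, (50, 46, 3) mm in the press frame. End fence: inner face at y = 46, 28 mm high, 12 thick, x -50 to 62. Side fence: inner face at x = 50, 30 mm high, 12 thick, y -46 to 46.
- ramp_crest (a point): Top end of the feed ramp, (-10, -58, 21) mm in the press frame: behind it an 18 mm drop to the floor plate. The ramp is a tongue only 50 mm wide (x -35 to 15), so fingers can pass low on both sides of it; the top 8 mm are level, the slope before them is 16 degrees and waxed.
- ramp_toe (a point): Foot of the feed ramp on the board, (-10, -141, 0) mm in the press frame.
- press_lid (a joint): Lid hinge angle of the press, rad: 0 is closed (lid level, underside 1.8 mm above the pile of three), 1.57 is upright. A stiff hinge holds it where it is left; it starts nearly upright.
- lid_hinge (a point): Middle of the lid's hinge line, which runs along the press's x above the end fence, at (0, 53, 33) mm in the press frame. The closed lid is a board 70 mm wide (x), 8 mm thick, centred on the hinge height and reaching 84 mm from the hinge towards -y.
- lid_tip (a point): Middle of the lid's free edge, 84 mm from the hinge, in the middle of its thickness.
- sheet_base: Plain plywood sheet that already lies in the press, askew: 100 mm along its x, 92 mm along its y, 8 mm thick, about 60 g; too wide to grip across. Origin: centre of its underside.
- sheet_core: Plain plywood sheet lying on the board before the feed ramp: 100 mm along its x, 92 mm along its y, 8 mm thick, about 60 g; too wide to grip across. Origin: centre of its underside.
- sheet_frame: Plywood sheet with a window (30 mm along x, 44 mm along y, in its middle), lying on the board on the robot's side of the plain one: 100 mm along its x, 92 mm along its y, 8 mm thick, about 60 g; too wide to grip across. Origin: centre of its underside.
- near_jar: Paint jar, 30 mm across, 39 mm tall, standing on the robot's side of the feed ramp. Origin: centre of its underside.
- far_jar: Paint jar, 30 mm across, 39 mm tall, standing on the far side of the feed ramp. Origin: centre of its underside.
- roll: Roll of tape, 44 mm across, 30 mm high, lying on the robot's side of the press. Origin: centre of its underside.
- tin: Tin of toothpicks, 42 mm across, 66 mm tall, behind the press. Origin: centre of its underside.
- glue: Glue bottle, 35 mm across, 84 mm tall, on the worktop at the back right. Origin: centre of its underside.

How it is judged:
By the outcome, as a careful person would: the job done as asked, in the order asked, and still so for the second after the job is handed in, with the robot touching nothing.
It also fails if it takes over 72 s, if anything falls off the work surface, if the arm or the gripper's body presses on something with over 40 N, if the wrist force passes 120 N, or if a joint passes its speed limit or range.

### The arm

A 6-joint arm with a two-finger parallel gripper is mounted at the origin on a cart in front of the work surface, level with it; the furniture and walls round the work are solid. World frame = base frame: x ahead of the robot, y to its left, z up, the work surface at z = 0. Lengths are in m, angles in rad, forces in N, time in s.
With the tool pointing down it reaches from about 0.225 to 0.725 m from the base axis. Payload 3.1 kg.
Tool frame: the origin (TCP) lies at the very end of the fingers, on their centre line; the grasp point (between the pads) lies 19 mm behind it; z points along the fingers, y is the line along which they close (so a half turn about z gives the same grasp; the last joint's range is limited). The gripper opens to 85 mm and grips with 20 to 120 N. Pads are 22 mm wide; open, the fingers measure 114 mm over their backs; the gripper's body (76 mm by 85 mm) begins 54 mm behind the grasp point. The pads swing forward as they close: fully open they stand 13 mm farther back than shut.
Start: joints at [-1.389, 0.048, 0.099, 1.622, 0, 1.443], TCP at [0.16, -0.5, 0.231] pointing down, gripper open.
Joint ranges: [-2.91, 2.91], [-0.99, 1.94], [-1.21, 1.42], [-2.12, 2.29], [-1.49, 1.47], [-3.14, 3.14]. Speed limits (rad/s): [2.79, 2.79, 3.14, 3.14, 3.14, 3.14].

### API

Orientations are given as a rotation vector (axis times angle).
In Python, from cell import arm gives the robot as it stands. The module is installed in compiled form; this text tells all that it offers.
- The arm moves only by the tool drive_tool, never from a script. Its argument "rows" is a list that holds one entry, the list of rows, each a list of 7 numbers: the shift along the world's x, y, z as a fraction of full scale, then the turn, a rotation vector about the world's x, y, z as a fraction of full scale, then the finger opening in mm, from 0 to 85.4. In form: [[[dx, dy, dz, wx, wy, wz, gripper], ...]]. A call has 1 to 12 rows; each row shifts and turns the commanded pose from where the row before left it; what a row does not reach is not made up. Full scale, the value 1, is 10 cm for a shift and pi/2 rad for a turn. A row lasts 1/10 s, in which the tool goes at most 50 mm and 8.59 degrees, less where a joint would pass 70% of its speed; a pose out of reach is approached as far as the arm can. A call with a number of a shift or a turn outside -1 to 1 is refused whole. A call with a gripper value outside its range is refused whole. The fingers move at their own pace and stop on an object; "force" is the grip in N (left out, the last holds). Time passes only in rows, so rows that do not move let the fingers close. It gives the time, the measured TCP pose, the force, the opening and the grip force at its end, in the units of the state.
- arm.sense(): the state, without advancing time (a new reading comes with each control period).
- arm.get_image(name): name is "side" or "top"; returns (picture, depth): 480x640x3 uint8, red, green, blue; 480x640 float32, m along the optical axis (not along the pixel's ray), 0 where there is no reading.
- arm.camera_params(name): a dict with "mtx" (3x3 intrinsics, pixels), "dist" ([k1, k2, p1, p2, k3] as OpenCV has them; the pictures are not rectified), "R" (3x3) and "t" (3): a world point X has camera coordinates R X + t. Camera axes: x right, y down, z forward; pixel columns grow to the right and rows downward; lengths in m; the calibration is good to about 2 mm. A picture is of the moment at which its call begins. camera_params takes no time and is no camera call.
- arm.sign_off(): hands the job in; it is judged then, once.
The state is a dict: "t": time; "joint_pos": joint angles; "dq": joint speeds; "tau": joint torques, N m; "position": TCP position; "orientation": TCP orientation; "wrist_force": force on the tool from outside, world axes, zero at the start; "ft_torque": the same for the moment, N m; "opening": finger opening in m; "grip_force": force on a finger pad.
Only numpy, scipy, OpenCV 4.12 (cv2) and the standard library are available. Lean on these libraries where they do the work, as an engineer would, in place of code of your own. Each camera call takes 0.05 s, during which the arm holds its last target. There are 200 camera calls.

## Working session

There is one attempt and no reset: what is moved stays moved. The work goes in short steps, Python scripts to look and compute and a tool call to move; the robot and the scene stay as the last step left them, time stands still between calls to the robot, and variables do not carry over. Pictures are saved under pics/ and viewed, at most 10 in all, crops included, and the job is handed in when it is done.

Besides the shell and the picture viewer there is one more tool, called after ">>>" as name(argument=value, ...) on one line, values as JSON. drive_tool: Moves the arm, as the interface text tells. Its arguments: {"type":"object","properties":{"rows":{"type":"array","items":{"type":"array","items":{"type":"array","items":{"type":"number"}}}},"force":{"type":"number"}},"required":["rows"]}

```bash
mkdir -p pics
python3 - <<'E'
from cell import arm
import cv2,numpy as np
for n in("top","side"):
    im,d=arm.get_image(n); np.savez(f"{n}0.npz",im=im,d=d)
    cv2.imwrite(f"pics/{n}0.png",im[:,:,::-1])
    p=arm.camera_params(n); print(n,p, -p["R"].T@p["t"])
print(arm.sense())
E
```

```text
top {'mtx': array([[472.29996126,   0.        , 317.56002915],
       [  0.        , 472.29996126, 236.99803842],
       [  0.        ,   0.        ,   1.        ]]), 'dist': array([-0.02428846,  0.        ,  0.        ,  0.        ,  0.        ]), 'R': array([[-0.02849228, -0.99954445, -0.0099543 ],
       [-0.99544483,  0.029279  , -0.09073223],
       [ 0.09098234,  0.00732378, -0.99582557]]), 't': array([0.00659892, 0.57290405, 0.86883567])} [ 0.49143369 -0.01654131  0.91725532]
side {'mtx': array([[517.41076917,   0.        , 317.47519992],
       [  0.        , 517.41076917, 243.01254144],
       [  0.        ,   0.        ,   1.        ]]), 'dist': array([-0.09854031,  0.        ,  0.        ,  0.        ,  0.        ]), 'R': array([[ 0.83768059, -0.54606822,  0.01003652],
       [-0.24525628, -0.39252093, -0.88644045],
       [ 0.48799651,  0.74009244, -0.46273382]]), 't': array([-0.50767034,  0.20473316,  0.59793716])} [ 0.18368644 -0.63938936  0.46326475]
{'t': 0.1, 'joint_pos': array([-1.38878693e+00,  4.86839228e-02,  9.77294196e-02,  1.62199741e+00,
       -4.92325007e-05,  1.44300353e+00]), 'dq': array([ 0.00055318, -0.00047831,  0.00467373,  0.00156468, -0.00249207,
        0.00031912]), 'tau': array([ 2.10719103e-03, -3.39850259e+01,  3.20936394e+01,  1.58207811e-02,
       -2.22257404e-04, -8.89741667e-07]), 'position': array([ 0.15993121, -0.49945808,  0.23021787]), 'orientation': array([-3.10185002e+00, -4.84360237e-01,  1.68967173e-04]), 'wrist_force': array([1.28534072, 0.97811601, 0.74293134]), 'ft_torque': array([0.04650031, 0.01265725, 0.03968419]), 'grip_force': 0.0, 'opening': 0.08561862216096225}
```

View pics/top0.png

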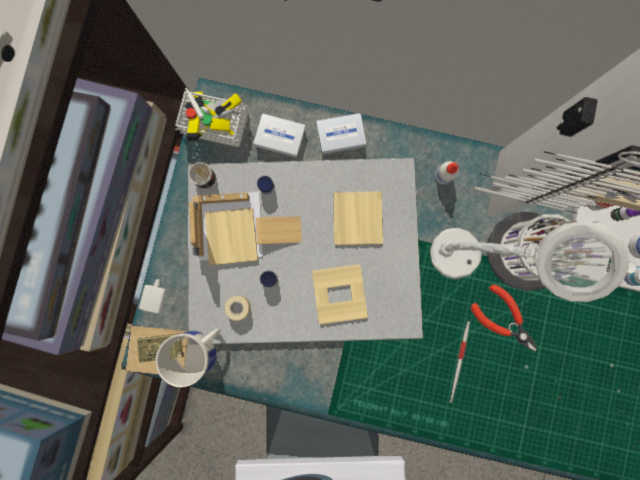

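View pics/side0.png

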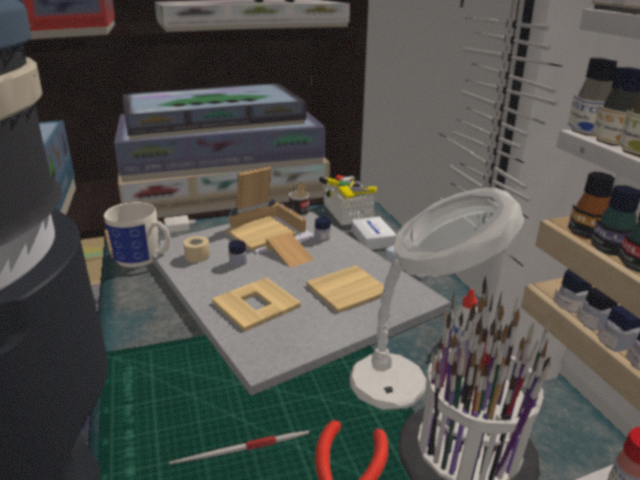

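The press is on the left in the top view, around (230,230), with its lid upright at about (197,225). The ramp is at (280,230), the plain sheet at (358,218) and the window sheet at (340,295). The jars are at (265,185) and (269,279), the roll at (237,308) and the tin at (202,175).

```bash
cat > h.py <<'E'
import numpy as np,cv2
from cell import arm
P={n:arm.camera_params(n) for n in("top","side")}
def pts(d,n):
    p=P[n];v,u=np.mgrid[:480,:640]
    q=cv2.undistortPoints(np.stack([u,v],-1).reshape(-1,1,2).astype(float),p["mtx"],p["dist"]).reshape(480,640,2)
    c=np.dstack([q,np.ones((480,640))])*d[...,None]
    return (c-p["t"])@p["R"]
def ray(uv,z,n="top"):
    p=P[n];q=cv2.undistortPoints(np.array(uv,float).reshape(-1,1,2),p["mtx"],p["dist"]).reshape(-1,2)
    r=np.c_[q,np.ones(len(q))]@p["R"];o=-p["R"].T@p["t"]
    return o+r*((z-o[2])/r[:,2])[:,None]
E
python3 - <<'E'
from h import *
f=np.load("top0.npz");im=f["im"];X=pts(f["d"],"top")
for uv in[(300,300),(358,218),(318,290),(232,240),(257,230),(295,230),(200,225),(195,225),(265,184),(268,278),(237,298),(202,170),(226,197),(447,170),(255,210)]:
    print(uv,im[uv[1],uv[0]],np.round(X[uv[1],uv[0]],4))
Z=X[...,2]
hsv=cv2.cvtColor(im,cv2.COLOR_RGB2HSV)
w=cv2.inRange(hsv,(10,60,120),(28,255,255))
for lo,hi,box in[(.021,.031,(305,180,400,335)),(.021,.034,(195,195,262,275))]:
    m=w.copy();k=np.zeros_like(m);k[box[1]:box[3],box[0]:box[2]]=255;m&=k
    m&=((Z>lo)&(Z<hi)).astype(np.uint8)*255
    m=cv2.morphologyEx(m,cv2.MORPH_OPEN,np.ones((3,3)))
    for c in cv2.findContours(m,0,2)[0]:
        if cv2.contourArea(c)<300:continue
        zc=np.median(Z[m>0]);
        xy=ray(c.reshape(-1,2),.026 if hi<.032 else .029)[:,:2]
        r=cv2.minAreaRect((xy*1000).astype(np.float32));print(cv2.contourArea(c),zc,r)
big=np.vstack([cv2.resize(im[150:350,150:400],(750,600),interpolation=cv2.INTER_CUBIC)]);cv2.imwrite("pics/crop.png",big[:,:,::-1])
E
```

```text
(300, 300) [171 170 164] [0.4551 0.0266 0.0202]
(358, 218) [204 182 128] [ 0.6066 -0.0877  0.0281]
(318, 290) [212 189 135] [ 0.4731 -0.008   0.0279]
(232, 240) [210 187 133] [0.5715 0.1517 0.0305]
(257, 230) [202 170 121] [0.5875 0.1021 0.045 ]
(295, 230) [193 161 109] [0.588  0.0327 0.021 ]
(200, 225) [105  85  56] [0.6007 0.2099 0.0399]
(195, 225) [109  87  58] [0.5932 0.2026 0.1021]
(265, 184) [46 50 79] [0.6712 0.0842 0.0576]
(268, 278) [41 41 60] [0.4979 0.0821 0.0561]
(237, 298) [211 195 155] [0.4631 0.1401 0.0508]
(202, 170) [129 114  87] [0.698  0.1976 0.0713]
(226, 197) [179 148 100] [0.6504 0.1582 0.0506]
(447, 170) [125  51  41] [ 0.6864 -0.2521  0.0619]
(255, 210) [211 207 208] [0.6286 0.1084 0.0223]
2488.0 0.027620361967456417 ((465.45391845703125, -47.66069793701172), (99.73945617675781, 92.0198745727539), 6.070127964019775)
2351.5 0.027620361967456417 ((608.0570678710938, -87.71387481689453), (91.08674621582031, 97.73078155517578), 88.3195571899414)
2390.0 0.030630026363903388 ((579.4083251953125, 154.3343505859375), (98.90188598632812, 92.69397735595703), 4.414813995361328)
```

View pics/crop.png

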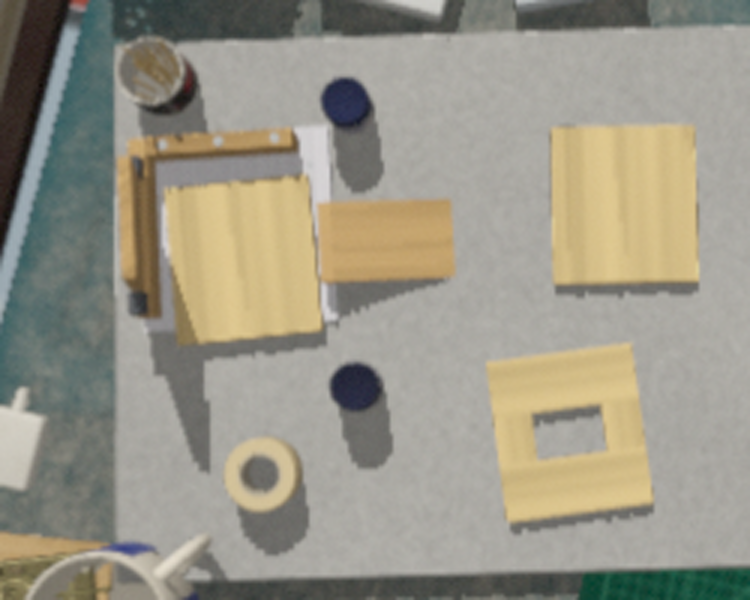

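The crop shows the ramp toe corners at about (454,199) and (455,275) and the crest corners at (318,205) and (321,281). The side fence top runs from (130,150) to (295,138). The base sheet is askew in the bay.

Run:
```python
from h import *
f=np.load("top0.npz");im=f["im"];X=pts(f["d"],"top")
c=lambda L:(np.array(L,float)-1)/3+[150,150]
toe=ray(c([(453,199),(455,276)]),.018);cr=ray(c([(318,205),(321,281)]),.039)
fi=ray(c([(158,156),(296,149)]),.048); fo=ray(c([(130,142),(293,129)]),.048)
pl=ray(c([(327,126),(337,320)]),.021)
for n,a in zip("toe crest fence_in fence_out plate".split(),(toe,cr,fi,fo,pl)):
    d=a[1]-a[0];print(n,np.round(a*1000,1).tolist(),np.degrees(np.arctan2(d[1],d[0])).round(1))
print("jars",ray([(265,184),(268,278)],.057),"roll",ray([(237,308)],.048),"tin",ray([(201,173)],.084))
# wood mask of ramp, side view fences: fit rows
hsv=cv2.cvtColor(im,cv2.COLOR_RGB2HSV)
k=np.zeros((480,640),np.uint8);k[208:252,254:304]=255
m=cv2.inRange(hsv,(8,60,110),(28,255,255))&k
for cc in cv2.findContours(m,0,2)[0]:
    if cv2.contourArea(cc)>300: print(cv2.minAreaRect(cc))
# end fence / lid / shelf point cloud heights
Z=X[...,2]
sel=(Z>.044)&(Z<.055);sel[:,265:]=0;sel[:190]=0;sel[210:]=0;sel[:,:205]=0
q=X[sel];print("side fence top pts",len(q),np.linalg.lstsq(np.c_[q[:,1],np.ones(len(q))],q[:,0],rcond=None)[0],q.min(0),q.max(0))
g=np.load("side0.npz");Y=pts(g["d"],"side")
lid=Y[172:222,238:270].reshape(-1,3);lid=lid[(lid[:,2]>.05)&(lid[:,1]<.3)];print("lid",lid.min(0),lid.max(0),np.polyfit(lid[:,2],lid[:,1],1))
b=Y[150:215,130:320].reshape(-1,3);b=b[b[:,1]>.26];print("behind",np.percentile(b,[1,10,50],axis=0))
```

```text
toe [[615.0, 21.4, 18.0], [565.5, 21.3, 18.0]] -180.0
crest [[610.9, 105.1, 39.0], [563.1, 104.0, 39.0]] -178.7
fence_in [[643.4, 203.2, 48.0], [645.2, 117.0, 48.0]] -88.8
fence_out [[652.8, 220.7, 48.0], [657.8, 118.6, 48.0]] -87.2
plate [[664.3, 100.9, 21.0], [539.5, 96.7, 21.0]] -178.1
jars [[0.67136489 0.08423834 0.057     ]
 [0.49788269 0.0819536  0.057     ]] roll [[0.44486695 0.14081895 0.048     ]] tin [[0.68948145 0.19622728 0.084     ]]
((277.2351989746094, 233.46572875976562), (33.87582015991211, 47.426151275634766), 88.40885925292969)
side fence top pts 294 [-0.04036342  0.65669061] [0.64370616 0.08739288 0.0440031 ] [0.66285226 0.19811299 0.05400045]
lid [ 0.18368644 -0.63938936  0.05001267] [0.63198374 0.22005898 0.46326475] [-1.27089977  0.32083104]
behind [[ 0.38141891  0.26942418 -0.00169398]
 [ 0.43315454  0.2983179   0.01784699]
 [ 0.55421057  0.35230338  0.07934912]]
```

Run:
```python
from h import *
for n in("top","side"):
    X=pts(np.load(n+"0.npz")["d"],n).reshape(-1,3)
    def q(msg,x0,x1,y0,y1,z0):
        s=X[(X[:,0]>x0)&(X[:,0]<x1)&(X[:,1]>y0)&(X[:,1]<y1)&(X[:,2]>z0)&(X[:,2]<.6)]
        print(n,msg,len(s),*( [np.round(np.percentile(s,1,0),3),np.round(np.percentile(s,99,0),3)] if len(s) else []))
    q("lamp",.42,.75,-.4,-.12,.1); q("near core",.42,.75,-.235,-.12,.04); q("path",.22,.5,-.4,.05,.04)
    q("lid",.54,.65,.15,.235,.06); q("behind lid",.45,.7,.225,.34,.03)
```

```text
top lamp 21045 [ 0.46  -0.397  0.107] [ 0.749 -0.256  0.464]
top near core 5 [ 0.623 -0.233  0.303] [ 0.625 -0.228  0.306]
top path 2130 [ 0.453 -0.399  0.051] [ 0.5   -0.321  0.278]
top lid 318 [0.551 0.196 0.061] [0.627 0.216 0.137]
top behind lid 8681 [0.543 0.298 0.037] [0.699 0.34  0.423]
side lamp 38534 [ 0.454 -0.399  0.108] [ 0.711 -0.259  0.452]
side near core 6 [ 0.622 -0.232  0.3  ] [ 0.625 -0.225  0.302]
side path 3427 [ 0.452 -0.4    0.043] [ 0.499 -0.323  0.275]
side lid 1142 [0.557 0.195 0.061] [0.627 0.214 0.133]
side behind lid 4428 [0.545 0.298 0.041] [0.699 0.34  0.42 ]
```

>>> drive_tool(rows=[[[0.1, 0.4, 0, 0, 0, 0.09, 74], [0.1, 0.4, 0, 0, 0, 0.09, 74], [0.1, 0.4, 0, 0, 0, 0.09, 74], [0.1, 0.4, 0, 0, 0, 0.09, 74], [0.1, 0.4, 0, 0, 0, 0.09, 74], [0.1, 0.4, 0, 0, 0, 0.09, 74], [0.1, 0.4, 0, 0, 0, 0.09, 74], [0.1, 0.4, 0, 0, 0, 0.09, 74], [0.1, 0.3, 0, 0, 0, 0.09, 74]]])

```text
t: 1.0
position: [0.2498, -0.1479, 0.231]
orientation: [-2.202, -2.24, -0.001]
wrist_force: [0.8, -0.3, 0.6]
opening: 0.0739
grip_force: 0.0
```

>>> drive_tool(rows=[[[0.35, 0, -0.1, 0, 0, 0.01, 74], [0.35, 0, -0.1, 0, 0, 0, 74], [0.35, 0, -0.1, 0, 0, 0, 74], [0.35, 0, -0.1, 0, 0, 0, 74], [0.35, 0, -0.1, 0, 0, 0, 74], [0.35, 0, -0.1, 0, 0, 0, 74], [0.35, 0, -0.1, 0, 0, 0, 74], [0.35, 0, -0.2, 0, 0, 0, 74], [0.35, -0.02, -0.2, 0, 0, 0, 74], [0.35, -0.04, -0.2, 0, 0, 0, 74], [0.08, 0, -0.3, 0, 0, 0, 74], [0, 0, -0.3, 0, 0, 0, 74]]])

```text
t: 2.2
position: [0.6095, -0.156, 0.0394]
orientation: [2.19, 2.252, 0.0]
wrist_force: [-0.5, -0.8, 0.3]
opening: 0.0739
grip_force: 0.0
```

>>> drive_tool(rows=[[[0, 0, -0.1, 0, 0, 0, 74], [0, 0, -0.05, 0, 0, 0, 74], [0, 0, 0, 0, 0, 0, 74]]])

```text
t: 2.5
position: [0.6077, -0.156, 0.0264]
orientation: [-2.191, -2.251, 0.0]
wrist_force: [0.7, -0.1, -0.3]
opening: 0.0744
grip_force: 0.0
```

Run:
```python
from h import *
im,d=arm.get_image("side");X=pts(d,"side")
c=cv2.resize(im[200:400,200:450],(750,600),interpolation=cv2.INTER_CUBIC);cv2.imwrite("pics/s1.png",c[:,:,::-1])
print(arm.sense()["position"],arm.sense()["wrist_force"])
```

```text
[ 0.60855037 -0.15632812  0.02766144] [0.10470424 0.23498799 0.6609412 ]
```

View pics/s1.png

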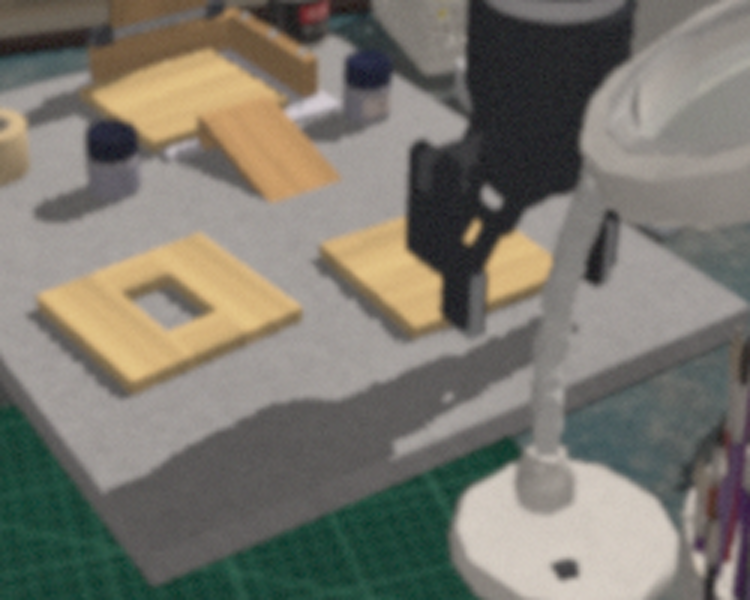

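The side view shows the near finger just behind the core sheet, its tip at crop (468,335), a few mm above the board. I'll find the true tip height by touch.

>>> drive_tool(rows=[[[0, 0, -0.02, 0, 0, 0, 74], [0, 0, -0.02, 0, 0, 0, 74], [0, 0, -0.01, 0, 0, 0, 74], [0, 0, 0, 0, 0, 0, 74]]])

```text
t: 2.95
position: [0.6081, -0.1561, 0.0216]
orientation: [2.191, 2.251, 0.0]
wrist_force: [0.4, 0.1, -0.1]
opening: 0.0742
grip_force: 0.0
```

Run:
```python
from h import *
for z in(.02,.025,.03,.035):print(ray([(356.7,311.7),(348.5,306)],z,"side"))
```

```text
[[ 0.5803969  -0.14533396  0.02      ]
 [ 0.57888607 -0.12680298  0.02      ]]
[[ 0.57592203 -0.15090687  0.025     ]
 [ 0.57442824 -0.13258492  0.025     ]]
[[ 0.57144716 -0.15647979  0.03      ]
 [ 0.56997041 -0.13836687  0.03      ]]
[[ 0.56697229 -0.1620527   0.035     ]
 [ 0.56551258 -0.14414881  0.035     ]]
```

>>> drive_tool(rows=[[[0, 0, -0.02, 0, 0, 0, 74], [0, 0, -0.02, 0, 0, 0, 74], [0, 0, -0.01, 0, 0, 0, 74], [0, 0, 0, 0, 0, 0, 74]]])

```text
t: 3.35
position: [0.6077, -0.1559, 0.0158]
orientation: [-2.191, -2.251, 0.0]
wrist_force: [-0.4, -0.1, -1.1]
opening: 0.0736
grip_force: 0.0
```

>>> drive_tool(rows=[[[0, 0, -0.02, 0, 0, 0, 74], [0, 0, -0.01, 0, 0, 0, 74], [0, 0, 0, 0, 0, 0, 74]]])

```text
t: 3.65
position: [0.6078, -0.1559, 0.013]
orientation: [-2.191, -2.251, 0.0]
wrist_force: [0.5, 0.2, 0.6]
opening: 0.074
grip_force: 0.0
```

>>> drive_tool(rows=[[[0, 0, -0.01, 0, 0, 0, 74], [0, 0, -0.01, 0, 0, 0, 74], [0, 0, 0, 0, 0, 0, 74]]])

```text
t: 3.95
position: [0.6079, -0.156, 0.0111]
orientation: [-2.191, -2.251, 0.0]
wrist_force: [0.3, -0.0, -0.3]
opening: 0.074
grip_force: 0.0
```

>>> drive_tool(rows=[[[0, 0, -0.01, 0, 0, 0, 74], [0, 0, 0, 0, 0, 0, 74]]])

```text
t: 4.15
position: [0.6079, -0.156, 0.0102]
orientation: [-2.191, -2.251, 0.0]
wrist_force: [0.6, -1.0, 0.9]
opening: 0.0738
grip_force: 0.0
```

>>> drive_tool(rows=[[[0, 0, -0.01, 0, 0, 0, 74], [0, 0, 0, 0, 0, 0, 74]]])

```text
t: 4.35
position: [0.608, -0.156, 0.0092]
orientation: [-2.191, -2.251, 0.0]
wrist_force: [-0.3, -0.7, 0.8]
opening: 0.074
grip_force: 0.0
```

>>> drive_tool(rows=[[[0, 0, -0.01, 0, 0, 0, 74], [0, 0, 0, 0, 0, 0, 74]]])

```text
t: 4.55
position: [0.6081, -0.1561, 0.0091]
orientation: [2.191, 2.251, 0.0]
wrist_force: [-1.5, 0.1, 3.5]
opening: 0.0737
grip_force: 2.1
```

>>> drive_tool(rows=[[[0, 0, -0.01, 0, 0, 0, 74], [0, 0, 0, 0, 0, 0, 74]]])

```text
t: 4.75
position: [0.6082, -0.156, 0.0091]
orientation: [2.191, 2.251, 0.0]
wrist_force: [-2.9, 1.2, 8.6]
opening: 0.0743
grip_force: 4.0
```

>>> drive_tool(rows=[[[0, 0, -0.01, 0, 0, 0, 74], [0, 0, 0, 0, 0, 0, 74]]])

```text
t: 4.95
position: [0.6081, -0.1561, 0.0091]
orientation: [2.191, 2.251, 0.0]
wrist_force: [-4.0, 2.5, 12.0]
opening: 0.0741
grip_force: 5.8
```

>>> drive_tool(rows=[[[0, 0, 0.055, 0, 0, 0, 74], [-0.01, 0.1, 0, 0, 0, 0, 74], [-0.01, 0.1, 0, 0, 0, 0, 74], [-0.01, 0.1, 0, 0, 0, 0, 74], [-0.011, 0.1, 0, 0, 0, 0, 74], [-0.011, 0.1, 0, 0, 0, 0, 74], [-0.011, 0.1, 0, 0, 0, 0, 74], [-0.011, 0.1, 0, 0, 0, 0, 74], [-0.011, 0.1, 0, 0, 0, 0, 74], [-0.012, 0.1, 0, 0, 0, 0, 74], [-0.012, 0.1, 0, 0, 0, 0, 74], [-0.012, 0.1, 0, 0, 0, 0, 74]]])

```text
t: 6.15
position: [0.5959, -0.0452, 0.0119]
orientation: [2.191, 2.251, 0.0]
wrist_force: [0.1, -0.5, -0.7]
opening: 0.074
grip_force: 0.1
```

```bash
cat >> h.py <<'E'
O=np.array([595,162.8]);yw=np.radians(2);E=np.array([[np.cos(yw),np.sin(yw)],[-np.sin(yw),np.cos(yw)]])
def press(w): return E@(np.asarray(w)[:2]*1000-O)
def look(tag,name="top",box=(170,160,400,340),size=(800,626),n=True):
    im,d=arm.get_image(name);np.savez(tag+".npz",im=im,d=d)
    x0,y0,x1,y1=box;c=cv2.resize(im[y0:y1,x0:x1],size,interpolation=cv2.INTER_CUBIC)
    cv2.imwrite(f"pics/{tag}.png",c[:,:,::-1]);return im,pts(d,name)
E
python3 - <<'E'
from h import *
im,X=look("c1",size=(766,600));s=arm.sense();print(s["position"],press(s["position"]),s["wrist_force"])
E
```

```text
[ 0.59548058 -0.04346395  0.01176589] [  -6.71822546 -206.15506683] [-0.95995072  1.3318009  -0.34829162]
```

View pics/c1.png

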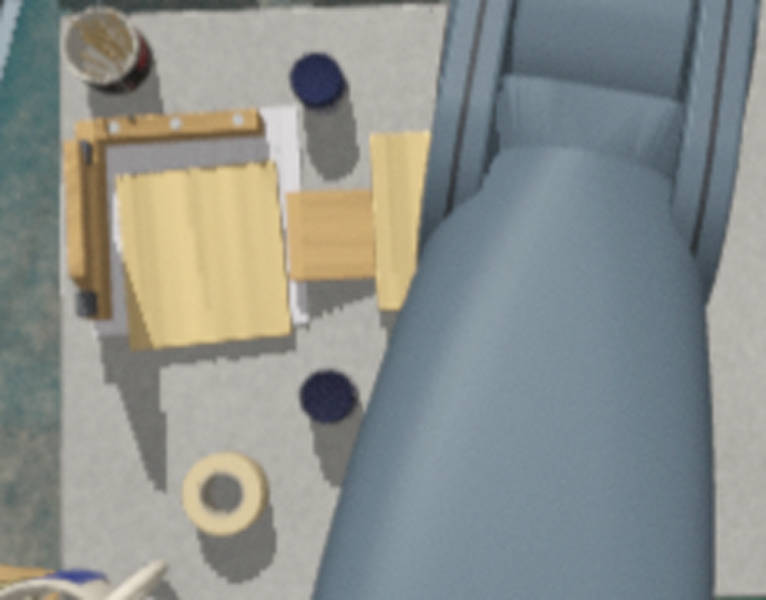

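Run:
```python
from h import *
for uv in ray(np.array([(371,132),(380,310)])/3.33+[170,160],.037):print(press(uv/1000*1000))
```

```text
[  45.87429605 -108.35893686]
[ -55.26716005 -107.71200912]
```

>>> drive_tool(rows=[[[-0.004, 0.1, 0.03, 0, 0, 0, 74], [-0.004, 0.1, 0, 0, 0, 0, 74], [-0.003, 0.1, 0, 0, 0, 0, 74], [-0.004, 0.1, 0, 0, 0, 0, 74], [-0.003, 0.1, 0, 0, 0, 0, 74], [0, 0, 0, 0, 0, 0, 74]]])

```text
t: 6.8
position: [0.594, 0.0057, 0.0148]
orientation: [-2.189, -2.253, -0.001]
wrist_force: [0.2, 0.2, 0.1]
opening: 0.0739
grip_force: 0.0
```

Run:
```python
from h import *
im,X=look("c2",size=(766,600));s=arm.sense();print(s["position"],press(s["position"]),s["wrist_force"])
```

```text
[0.59389751 0.00497062 0.01460546] [  -6.60998484 -157.69476132] [ 0.3712629  -0.01099065 -0.34074465]
```

View pics/c2.png

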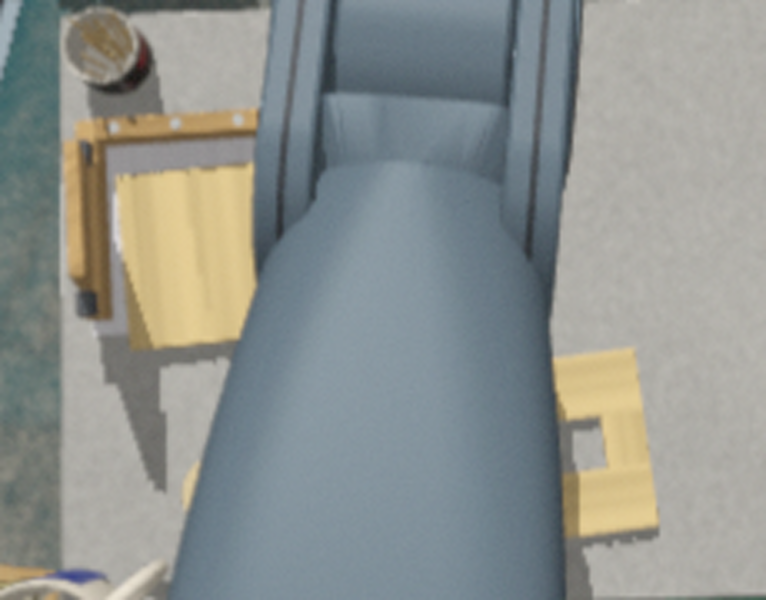

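The arm covers the sheet in this view, but the forces are near zero. The previous picture showed it square on the ramp at press x of about -5, so I'll keep pushing.

>>> drive_tool(rows=[[[-0.004, 0.1, 0, 0, 0, 0, 74], [-0.003, 0.1, 0, 0, 0, 0, 74], [-0.004, 0.1, 0, 0, 0, 0, 74], [-0.003, 0.1, 0, 0, 0, 0, 74], [-0.004, 0.1, 0, 0, 0, 0, 74], [-0.003, 0.1, 0, 0, 0, 0, 74]]])

```text
t: 7.45
position: [0.598, 0.0598, 0.0232]
orientation: [2.184, 2.237, 0.005]
wrist_force: [0.5, 0.5, 0.2]
opening: 0.0741
grip_force: 0.1
```

>>> drive_tool(rows=[[[-0.003, 0.08, 0, 0, 0, 0, 74], [-0.003, 0.08, 0, 0, 0, 0, 74], [-0.003, 0.08, 0, 0, 0, 0, 74], [-0.003, 0.08, 0, 0, 0, 0, 74], [0, 0, 0, 0, 0, 0, 74]]])

```text
t: 7.95
position: [0.5899, 0.0974, 0.0137]
orientation: [-2.188, -2.252, 0.002]
wrist_force: [-0.5, -0.2, -1.2]
opening: 0.074
grip_force: 0.0
```

>>> drive_tool(rows=[[[-0.001, 0.03, 0, 0, 0, 0, 74], [-0.001, 0.02, 0, 0, 0, 0, 74], [0, 0, 0, 0, 0, 0, 74]]])

```text
t: 8.25
position: [0.5906, 0.1011, 0.0147]
orientation: [-2.191, -2.251, 0.0]
wrist_force: [-0.6, 0.3, -0.2]
opening: 0.0741
grip_force: 0.0
```

>>> drive_tool(rows=[[[-0.001, 0.02, 0, 0, 0, 0, 74], [-0.001, 0.02, 0, 0, 0, 0, 74], [0, 0, 0, 0, 0, 0, 74]]])

```text
t: 8.55
position: [0.5905, 0.1051, 0.0149]
orientation: [-2.191, -2.251, -0.0]
wrist_force: [0.1, -0.5, -0.5]
opening: 0.0739
grip_force: 0.0
```

>>> drive_tool(rows=[[[0.004, -0.1, 0.02, 0, 0, 0, 74], [0.008, -0.2, 0.1, 0, 0, 0, 74], [0.0, -0.2, 0.2, 0, 0, 0, 74], [-0.1, -0.2, 0.3, 0, 0, 0.08, 74], [-0.25, -0.3, 0.2, 0, 0, 0.09, 70], [-0.35, -0.3, 0.1, 0, 0, 0.09, 66], [-0.4, -0.2, 0, 0, 0, 0.09, 66], [-0.4, -0.2, 0, 0, 0, 0.09, 66], [-0.3, -0.05, 0, 0, 0, 0.09, 66], [-0.2, 0, 0, 0, 0, 0.09, 66]]])

```text
t: 9.55
position: [0.3895, -0.0712, 0.1069]
orientation: [0.878, 3.016, -0.001]
wrist_force: [0.2, 0.3, -0.2]
opening: 0.0662
grip_force: 0.0
```

```bash
cat >> h.py <<'E'
def sheet(im,X,pl,zt,pad=75):
    """min-area rect of pale-wood pixels with z near zt, inside press-frame window"""
    hsv=cv2.cvtColor(im,cv2.COLOR_RGB2HSV);m=cv2.inRange(hsv,(10,60,120),(28,255,255))
    q=(X[...,:2]*1000-O)@E.T
    m&=((abs(q[...,0]-pl[0])<pad)&(abs(q[...,1]-pl[1])<pad)&(abs(X[...,2]-zt)<.0065)).astype(np.uint8)*255
    m=cv2.morphologyEx(m,cv2.MORPH_OPEN,np.ones((3,3)))
    for c in cv2.findContours(m,0,2)[0]:
        if cv2.contourArea(c)<300:continue
        xy=((ray(c.reshape(-1,2),zt)[:,:2]*1000-O)@E.T).astype(np.float32)
        r=cv2.minAreaRect(xy);print("area",cv2.contourArea(c),np.round(r[0],1),np.round(r[1],1),round(r[2],1),"z",np.median(X[...,2][m>0]).round(4))
E
python3 - <<'E'
from h import *
im,X=look("c3",size=(766,600));s=arm.sense();print(s["position"],press(s["position"]),s["orientation"])
sheet(im,X,(0,0),.037);sheet(im,X,(0,0),.029);sheet(im,X,(-137,-206),.026,90)
E
```

```text
[ 0.38713083 -0.07048777  0.10668516] [-215.88416874 -225.89112935] [-8.70654889e-01 -3.01504351e+00  1.53999870e-03]
area 2505.0 [-11.7  -1.5] [ 93.4 103.9] 89.8 z 0.0386
area 2461.5 [-137.3 -205.8] [100.6  92.2] 4.0 z 0.0277
```

View pics/c3.png

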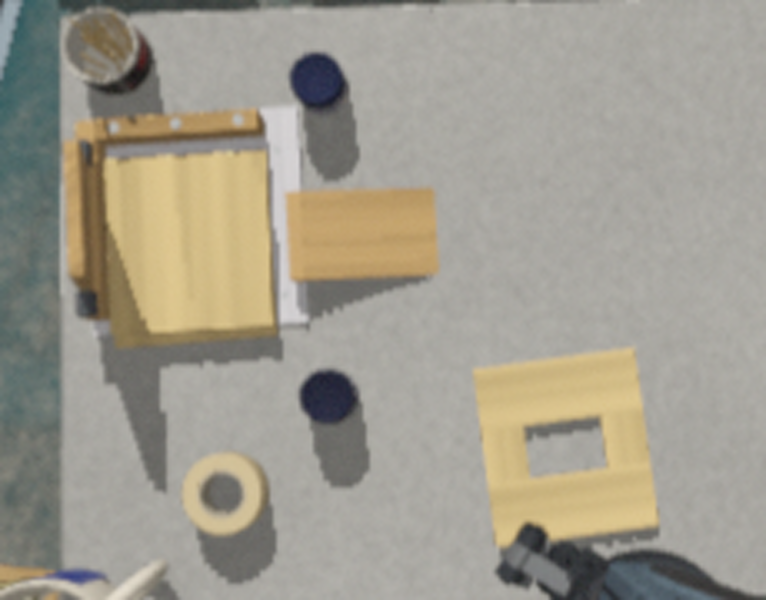

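The core sheet now lies on the base, nearly flush with the end fence and with a gap of about 7 mm to the side fence. The frame sheet still lies at about (566,445) in the crop, so next I slide it +x in front of the ramp.

>>> drive_tool(rows=[[[-0.02, 0.1, -0.1, 0, 0, 0.09, 74], [-0.02, 0.1, -0.1, 0, 0, 0.09, 74], [-0.02, 0, -0.2, 0, 0, 0.09, 74], [0, 0, -0.2, 0, 0, 0.09, 74], [0, 0, -0.2, 0, 0, 0.02, 74], [0, 0, -0.1, 0, 0, 0, 74], [0, 0, -0.04, 0, 0, 0, 74], [0, 0, 0, 0, 0, 0, 74]]])

```text
t: 10.4
position: [0.3856, -0.0501, 0.0128]
orientation: [0.041, -3.141, -0.0]
wrist_force: [-0.3, 0.8, -0.3]
opening: 0.0737
grip_force: 0.0
```

Run:
```python
from h import *
s=arm.sense();print(s["position"],press(s["position"]),s["orientation"],np.degrees(2*np.arctan2(s["orientation"][1],s["orientation"][0]))-90,s["joint_pos"])
```

```text
[ 0.38561609 -0.05010401  0.01276489] [-216.68660561 -205.46692104] [ 4.06985173e-02 -3.14096768e+00 -1.50695360e-04] -268.51528380694714 [-3.02094080e-01 -2.48687005e-01 -6.13549357e-01  1.20630723e+00
 -2.07336369e-05 -3.28007263e-01]
```

>>> drive_tool(rows=[[[0.1, 0.003, 0, 0, 0, 0.005, 74], [0.1, 0.004, 0, 0, 0, 0, 74], [0.1, 0.003, 0, 0, 0, 0, 74], [0.1, 0.004, 0, 0, 0, 0, 74], [0.1, 0.003, 0, 0, 0, 0, 74], [0.1, 0.004, 0, 0, 0, 0, 74], [0.1, 0.003, 0, 0, 0, 0, 74], [0.1, 0.004, 0, 0, 0, 0, 74], [0.1, 0.003, 0, 0, 0, 0, 74], [0.1, 0.004, 0, 0, 0, 0, 74], [0.1, 0.003, 0, 0, 0, 0, 74], [0.1, 0.004, 0, 0, 0, 0, 74]]])

```text
t: 11.6
position: [0.5065, -0.0458, 0.0128]
orientation: [0.055, -3.141, -0.0]
wrist_force: [-0.6, -1.4, -0.6]
opening: 0.074
grip_force: 0.1
```

>>> drive_tool(rows=[[[0.1, 0.004, 0, 0, 0, 0, 74], [0.1, 0.003, 0, 0, 0, 0, 74], [0.1, 0.004, 0, 0, 0, 0, 74], [0, 0, 0, 0, 0, 0, 74], [-0.1, 0, 0.02, 0, 0, 0, 74], [-0.2, -0.1, 0.1, 0, 0, -0.05, 74], [-0.2, -0.2, 0.2, 0, 0, -0.09, 74], [-0.2, -0.3, 0.2, 0, 0, -0.09, 74], [-0.1, -0.3, 0.1, 0, 0, -0.09, 74]]])

```text
t: 12.5
position: [0.4538, -0.135, 0.0765]
orientation: [0.735, 3.054, -0.001]
wrist_force: [1.0, -0.8, -0.2]
opening: 0.0739
grip_force: 0.0
```

Run:
```python
from h import *
im,X=look("c4",size=(766,600));s=arm.sense();print(s["position"],press(s["position"]),s["orientation"],np.degrees(2*np.arctan2(s["orientation"][1],s["orientation"][0]))-90)
sheet(im,X,(-5,-206),.026,90);sheet(im,X,(0,0),.037)
```

```text
[ 0.45409357 -0.1399701   0.07806197] [-151.3871186 -297.6680979] [ 0.74752976  3.04766612 -0.00897138] 62.437195007374385
area 2408.0 [  -1.5 -207.9] [100.6  92.1] 0.4 z 0.0273
area 2489.5 [-10.  -1.] [ 93.7 100.2] 89.4 z 0.0387
```

>>> drive_tool(rows=[[[0.2, 0, 0, 0, 0, -0.09, 74], [0.2, 0, 0, 0, 0, -0.09, 74], [0.2, 0, 0, 0, 0, -0.09, 74], [0.2, 0, 0, 0, 0, -0.09, 74], [0.2, 0.04, 0, 0, 0, -0.09, 74], [0.2, 0.1, 0, 0, 0, -0.09, 74], [0.2, 0.1, 0, 0, 0, -0.09, 74], [0.07, 0.03, 0, 0, 0, -0.04, 74], [0, 0, 0, 0, 0, 0, 74], [0, 0, 0, 0, 0, 0, 74]]])

```text
t: 13.55
position: [0.6015, -0.1075, 0.0746]
orientation: [-2.162, -2.278, 0.001]
wrist_force: [-0.4, 0.5, 0.5]
opening: 0.0743
grip_force: 0.0
```

Run:
```python
from h import *
s=arm.sense();print(s["position"],press(s["position"]),s["orientation"],np.degrees(2*np.arctan2(s["orientation"][1],s["orientation"][0]))-90,s["joint_pos"])
```

```text
[ 0.60154197 -0.10753153  0.0746095 ] [  -2.89645335 -270.39515878] [-2.16171641e+00 -2.27801588e+00  1.45743548e-03] -356.99894286127466 [-2.86433046e-01  2.92961928e-01  6.42253537e-02  1.34350679e+00
 -3.02423640e-04  1.23198517e+00]
```

>>> drive_tool(rows=[[[0, -0.03, -0.2, 0, 0, -0.011, 74], [0, 0, -0.2, 0, 0, 0, 74], [0, 0, -0.15, 0, 0, 0, 74], [0, 0, -0.07, 0, 0, 0, 74], [0, 0, 0, 0, 0, 0, 74], [-0.006, 0.1, 0, 0, 0, 0, 74], [-0.006, 0.1, 0, 0, 0, 0, 74], [-0.006, 0.1, 0, 0, 0, 0, 74], [-0.006, 0.1, 0, 0, 0, 0, 74], [-0.006, 0.1, 0, 0, 0, 0, 74], [-0.006, 0.1, 0, 0, 0, 0, 74], [-0.005, 0.1, 0.01, 0, 0, 0, 74]]])

```text
t: 14.75
position: [0.5983, -0.0396, 0.0137]
orientation: [-2.183, -2.258, 0.0]
wrist_force: [-0.1, -0.4, -0.8]
opening: 0.0738
grip_force: 0.1
```

>>> drive_tool(rows=[[[-0.004, 0.1, 0.01, 0, 0, 0, 74], [-0.004, 0.1, 0.005, 0, 0, 0, 74], [-0.004, 0.1, 0, 0, 0, 0, 74], [-0.003, 0.08, 0, 0, 0, 0, 74], [-0.003, 0.08, 0, 0, 0, 0, 74], [0, 0, 0, 0, 0, 0, 74]]])

```text
t: 15.35
position: [0.5966, 0.0065, 0.0152]
orientation: [-2.182, -2.259, -0.0]
wrist_force: [-0.8, -0.2, -0.3]
opening: 0.0741
grip_force: 0.0
```

Run:
```python
from h import *
im,X=look("c5",size=(766,600));s=arm.sense();print(s["position"],press(s["position"]),s["wrist_force"],np.degrees(2*np.arctan2(s["orientation"][1],s["orientation"][0]))-90,s["joint_pos"])
```

```text
[0.59660554 0.0058536  0.01517297] [  -3.87278429 -156.90682426] [ 0.10882023 -0.43719126 -0.43959607] -358.0433105914173 [-1.02582714e-01  2.92463238e-01 -5.79153509e-02  1.22070561e+00
  5.37963033e-05  1.43406293e+00]
```

>>> drive_tool(rows=[[[-0.007, 0.07, 0, 0, 0, 0, 74], [-0.007, 0.07, 0, 0, 0, 0, 74], [-0.007, 0.07, 0, 0, 0, 0, 74], [-0.004, 0.07, 0, 0, 0, 0, 74]]])

```text
t: 15.8
position: [0.5976, 0.0302, 0.0198]
orientation: [2.179, 2.249, -0.0]
wrist_force: [-1.1, -8.3, 15.7]
opening: 0.0739
grip_force: 8.7
```

>>> drive_tool(rows=[[[-0.002, 0.06, 0, 0, 0, 0, 74], [-0.002, 0.06, 0, 0, 0, 0, 74]]])

```text
t: 16.0
position: [0.599, 0.0405, 0.0225]
orientation: [2.175, 2.244, 0.0]
wrist_force: [-1.7, -12.8, 23.0]
opening: 0.074
grip_force: 12.6
```

>>> drive_tool(rows=[[[-0.002, 0.06, 0, 0, 0, 0, 74], [-0.002, 0.06, 0, 0, 0, 0, 74]]])

```text
t: 16.2
position: [0.5993, 0.0503, 0.025]
orientation: [2.173, 2.241, -0.003]
wrist_force: [-5.2, -17.2, 31.4]
opening: 0.074
grip_force: 17.2
```

>>> drive_tool(rows=[[[-0.002, 0.06, 0, 0, 0, 0, 74], [-0.002, 0.06, 0, 0, 0, 0, 74]]])

```text
t: 16.4
position: [0.5995, 0.0601, 0.0275]
orientation: [2.17, 2.237, -0.006]
wrist_force: [-8.3, -22.6, 40.2]
opening: 0.074
grip_force: 22.1
```

>>> drive_tool(rows=[[[-0.002, 0.06, 0, 0, 0, 0, 74], [-0.002, 0.06, 0, 0, 0, 0, 74], [-0.002, 0.06, 0, 0, 0, 0, 74], [0, 0, 0, 0, 0, 0, 74]]])

```text
t: 16.8
position: [0.6002, 0.0812, 0.0283]
orientation: [2.174, 2.239, 0.008]
wrist_force: [1.2, 1.5, 0.7]
opening: 0.0739
grip_force: 0.0
```

Run:
```python
from h import *
im,X=look("c6",size=(766,600));s=arm.sense();print(s["position"],press(s["position"]),s["wrist_force"])
```

```text
[0.59809691 0.08501126 0.02356199] [  0.38023678 -77.84943028] [-0.2118018   1.13952315 -2.11214928]
```

View pics/c6.png

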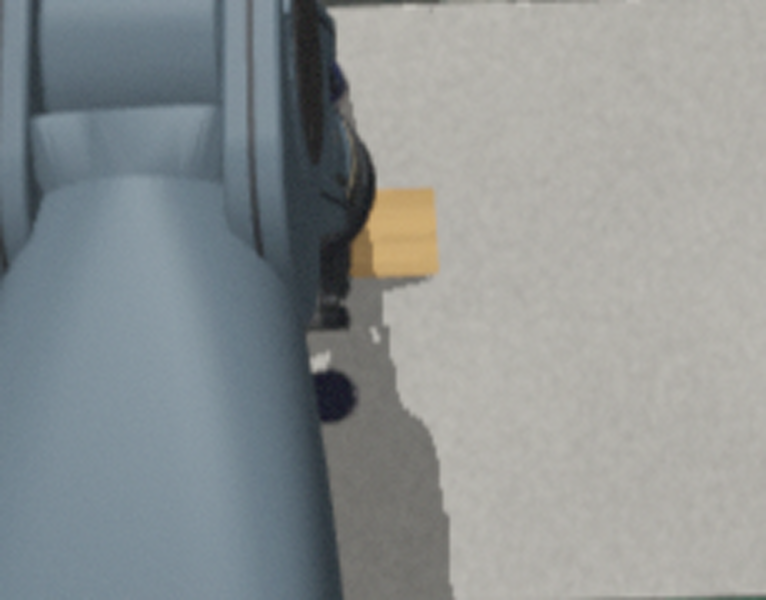

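The arm hides the press in this view; only the end of the ramp and the finger at about (330,315) show. The rise was the fingers being dragged up by the sheet edge on the slope, and it let go at the crest. I'll settle and continue slowly.

>>> drive_tool(rows=[[[0, 0, 0, 0, 0, 0, 74], [0, 0, 0, 0, 0, 0, 74], [0, 0, 0, 0, 0, 0, 74]]])

```text
t: 17.15
position: [0.5909, 0.0878, 0.0133]
orientation: [-2.182, -2.257, 0.004]
wrist_force: [0.6, -0.7, -0.9]
opening: 0.074
grip_force: 0.1
```

>>> drive_tool(rows=[[[-0.002, 0.05, 0, 0, 0, 0, 74], [-0.001, 0.04, 0, 0, 0, 0, 74], [0, 0, 0, 0, 0, 0, 74]]])

```text
t: 17.45
position: [0.5916, 0.0973, 0.0146]
orientation: [-2.182, -2.259, 0.001]
wrist_force: [1.0, -0.2, 0.6]
opening: 0.0739
grip_force: 0.0
```

>>> drive_tool(rows=[[[-0.002, 0.05, 0, 0, 0, 0, 74], [-0.001, 0.03, 0, 0, 0, 0, 74], [0, 0, 0, 0, 0, 0, 74]]])

```text
t: 17.75
position: [0.5919, 0.1049, 0.0154]
orientation: [-2.183, -2.259, -0.0]
wrist_force: [-0.0, 0.5, -0.5]
opening: 0.0741
grip_force: 0.0
```

Run:
```python
from h import *
s=arm.sense();print(s["position"],press(s["position"]),s["wrist_force"])
im,X=look("c6s","side")
Y=X.reshape(-1,3);q=(Y[:,:2]*1000-O)@E.T
for lo in(-60,-40,-20,0,20):
  k=(abs(q[:,0]+5)<40)&(q[:,1]>lo)&(q[:,1]<lo+20)&(Y[:,2]<.08);print(lo,k.sum(),np.percentile(Y[k,2],[10,50,90]).round(3) if k.any() else "")
```

```text
[0.5918549  0.10488586 0.0153511 ] [ -5.16435688 -57.76909716] [-0.04144199  0.47539442 -0.46113717]
-60 390 [0.029 0.039 0.06 ]
-40 132 [0.043 0.044 0.045]
-20 77 [0.036 0.043 0.045]
0 55 [0.036 0.043 0.045]
20 23 [0.043 0.044 0.045]
```

>>> drive_tool(rows=[[[0.004, -0.1, 0.02, 0, 0, 0, 74], [0.004, -0.15, 0.15, 0, 0, 0, 70], [0, 0, 0.3, 0, 0, 0.09, 60], [-0.05, 0, 0.3, 0, 0, 0.09, 50], [-0.2, 0, 0.05, 0, 0, 0.09, 50], [-0.25, 0.1, 0, 0, 0, 0.09, 50], [-0.25, 0.14, 0, 0, 0, 0.09, 50], [-0.12, 0.2, 0, 0, 0, 0.09, 50], [0, 0.2, 0, 0, 0, 0.09, 50], [0, 0, 0, 0, 0, 0.09, 50], [0, 0, 0, 0, 0, 0.09, 50], [0, 0, 0, 0, 0, 0.09, 50]]])

```text
t: 19.0
position: [0.5063, 0.1422, 0.0989]
orientation: [0.186, 3.134, -0.0]
wrist_force: [-0.3, 0.1, -0.1]
opening: 0.0502
grip_force: 0.0
```

>>> drive_tool(rows=[[[0, 0, 0, 0, 0, 0.09, 50], [0, 0, 0, 0, 0, 0.01, 50], [0, 0, 0, 0, 0, 0, 50]]])

```text
t: 19.3
position: [0.5062, 0.1424, 0.0983]
orientation: [-0.047, 3.14, -0.0]
wrist_force: [0.9, -0.7, 0.3]
opening: 0.0498
grip_force: 0.0
```

Run:
```python
from h import *
im,X=look("c7",size=(766,600));s=arm.sense();print(s["position"],press(s["position"]),s["wrist_force"],np.degrees(2*np.arctan2(s["orientation"][1],s["orientation"][0]))-90)
sheet(im,X,(0,0),.045);sheet(im,X,(0,0),.037)
```

```text
[0.50610543 0.14256867 0.09810558] [-89.54648485 -17.11663178] [0.46795868 0.02561688 0.2506177 ] 91.71731364781729
area 2470.5 [5.8 4.6] [104.8 112. ] 89.9 z 0.0467
area 315.5 [0.8 0.6] [41.6 29.9] 87.5 z 0.0391
```

>>> drive_tool(rows=[[[0, 0, -0.3, 0, 0, 0.003, 50], [0, 0, -0.3, 0, 0, 0, 50], [0, 0, -0.13, 0, 0, 0, 50], [0, 0, -0.055, 0, 0, 0, 50], [0, 0, 0, 0, 0, 0, 50]]])

```text
t: 19.85
position: [0.5053, 0.1431, 0.0185]
orientation: [0.059, -3.14, 0.0]
wrist_force: [0.2, 0.0, -0.3]
opening: 0.0501
grip_force: 0.0
```

>>> drive_tool(rows=[[[0.07, 0.002, 0, 0, 0, 0, 50], [0.07, 0.003, 0, 0, 0, 0, 50], [0.06, 0.002, 0, 0, 0, 0, 50], [0, 0, 0, 0, 0, 0, 50]]])

```text
t: 20.25
position: [0.5276, 0.1441, 0.0198]
orientation: [-0.059, 3.138, 0.0]
wrist_force: [0.5, 0.4, -1.1]
opening: 0.0499
grip_force: 0.0
```

>>> drive_tool(rows=[[[0.03, 0.001, 0, 0, 0, 0, 50], [0.03, 0.001, 0, 0, 0, 0, 50], [0, 0, 0, 0, 0, 0, 50]]])

```text
t: 20.55
position: [0.5319, 0.1442, 0.0188]
orientation: [-0.06, 3.141, -0.0]
wrist_force: [-0.4, 0.1, -0.2]
opening: 0.0499
grip_force: 0.0
```

>>> drive_tool(rows=[[[0.02, 0.001, 0, 0, 0, 0, 50], [0.01, 0, 0, 0, 0, 0, 50], [0, 0, 0, 0, 0, 0, 50]]])

```text
t: 20.85
position: [0.5345, 0.1443, 0.0187]
orientation: [0.06, -3.141, 0.0]
wrist_force: [-0.3, -0.4, 0.3]
opening: 0.0498
grip_force: 0.3
```

>>> drive_tool(rows=[[[0.01, 0, 0, 0, 0, 0, 50], [0.01, 0, 0, 0, 0, 0, 50], [0, 0, 0, 0, 0, 0, 50]]])

```text
t: 21.15
position: [0.5345, 0.1442, 0.0183]
orientation: [0.06, -3.136, 0.0]
wrist_force: [-6.0, 0.0, 2.4]
opening: 0.0499
grip_force: 2.8
```

>>> drive_tool(rows=[[[0.01, 0, 0, 0, 0, 0, 50], [0.01, 0, 0, 0, 0, 0, 50], [0, 0, 0, 0, 0, 0, 50]]])

```text
t: 21.45
position: [0.5345, 0.1442, 0.0181]
orientation: [0.06, -3.132, 0.001]
wrist_force: [-9.1, -0.5, 5.6]
opening: 0.05
grip_force: 5.5
```

>>> drive_tool(rows=[[[0.02, 0, 0, 0, 0, 0, 50], [0.02, 0, 0, 0, 0, 0, 50], [0, 0, 0, 0, 0, 0, 50], [-0.06, 0, 0, 0, 0, 0, 50], [-0.1, 0, 0.02, 0, 0, 0, 50], [-0.1, -0.02, 0.25, 0, 0, -0.09, 50], [0, -0.15, 0.3, 0, 0, -0.09, 50], [0, -0.2, 0.2, 0, 0, -0.09, 60], [0.1, -0.2, 0.05, 0, 0, -0.09, 74], [0.2, -0.13, 0, 0, 0, -0.09, 74], [0.25, 0, 0, 0, 0, -0.09, 74], [0.2, 0, 0, 0, 0, -0.09, 74]]])

```text
t: 22.65
position: [0.5938, 0.0735, 0.1018]
orientation: [1.447, 2.785, 0.003]
wrist_force: [-0.5, 0.0, 0.4]
opening: 0.0739
grip_force: 0.0
```

>>> drive_tool(rows=[[[0.08, 0, 0, 0, 0, -0.09, 74], [0, 0, 0, 0, 0, -0.09, 74], [0, 0, 0, 0, 0, -0.09, 74], [0, 0, 0, 0, 0, -0.09, 74], [0, 0, 0, 0, 0, -0.01, 74], [0, 0, 0, 0, 0, 0, 74]]])

```text
t: 23.25
position: [0.6001, 0.0743, 0.1012]
orientation: [2.175, 2.265, 0.001]
wrist_force: [0.2, 0.1, -0.2]
opening: 0.0743
grip_force: 0.0
```

Run:
```python
from h import *
s=arm.sense();print(s["position"],press(s["position"]),s["wrist_force"],np.degrees(2*np.arctan2(s["orientation"][1],s["orientation"][0]))-90)
```

```text
[0.60005076 0.07428079 0.10117345] [  1.95840494 -88.64155847] [ 0.18759884  0.05974516 -0.24121072] 2.3194254452800465
```

>>> drive_tool(rows=[[[-0.07, 0, -0.3, 0, 0, -0.003, 74], [0, 0, -0.3, 0, 0, 0, 74], [0, 0, -0.2, 0, 0, 0, 74], [0, 0, -0.063, 0, 0, 0, 74], [0, 0, 0, 0, 0, 0, 74], [-0.003, 0.09, 0, 0, 0, 0, 74], [-0.003, 0.09, 0, 0, 0, 0, 74], [-0.003, 0.08, 0, 0, 0, 0, 74], [0, 0, 0, 0, 0, 0, 74]]])

```text
t: 24.15
position: [0.5924, 0.102, 0.0156]
orientation: [2.181, 2.26, 0.003]
wrist_force: [-0.1, -0.2, -0.9]
opening: 0.0739
grip_force: 0.0
```

>>> drive_tool(rows=[[[0, 0.03, 0, 0, 0, 0, 74], [0, 0.02, 0, 0, 0, 0, 74], [0, 0, 0, 0, 0, 0, 74]]])

```text
t: 24.45
position: [0.5917, 0.1055, 0.0145]
orientation: [-2.184, -2.258, 0.0]
wrist_force: [-0.4, 0.4, -0.1]
opening: 0.0737
grip_force: 0.0
```

>>> drive_tool(rows=[[[0, 0.02, 0, 0, 0, 0, 74], [0, 0.01, 0, 0, 0, 0, 74], [0, 0, 0, 0, 0, 0, 74]]])

```text
t: 24.75
position: [0.5917, 0.1069, 0.0144]
orientation: [2.184, 2.256, -0.003]
wrist_force: [-1.2, -4.6, 1.3]
opening: 0.0744
grip_force: 2.4
```

>>> drive_tool(rows=[[[0, 0.02, 0, 0, 0, 0, 74], [0, 0.02, 0, 0, 0, 0, 74], [0, 0, 0, 0, 0, 0, 74]]])

```text
t: 25.05
position: [0.5917, 0.1068, 0.0145]
orientation: [2.181, 2.251, -0.013]
wrist_force: [-0.5, -13.6, 2.1]
opening: 0.0739
grip_force: 6.9
```

>>> drive_tool(rows=[[[0, 0.02, 0, 0, 0, 0, 74], [0, 0.01, 0, 0, 0, 0, 74], [0, 0, 0, 0, 0, 0, 74], [0, -0.1, 0, 0, 0, 0, 74], [0, -0.15, 0.02, 0, 0, 0, 74], [0, -0.1, 0.3, 0, 0, 0.09, 60], [-0.05, 0, 0.3, 0, 0, 0.09, 50], [-0.2, 0, 0.19, 0, 0, 0.09, 50], [-0.25, 0.1, 0, 0, 0, 0.09, 50], [-0.25, 0.15, 0, 0, 0, 0.09, 50], [-0.12, 0.2, 0, 0, 0, 0.09, 50], [0, 0.2, 0, 0, 0, 0.09, 50]]])

```text
t: 26.25
position: [0.503, 0.1462, 0.0959]
orientation: [-0.841, -3.026, -0.003]
wrist_force: [1.5, 1.7, -0.3]
opening: 0.0499
grip_force: 0.0
```

>>> drive_tool(rows=[[[0, 0.1, 0, 0, 0, 0.09, 50], [0, 0, 0, 0, 0, 0.09, 50], [0, 0, 0, 0, 0, 0.09, 50], [0, 0, 0, 0, 0, 0.09, 50], [0, 0, 0, 0, 0, 0.005, 50], [0, 0, 0, 0, 0, 0, 50]]])

```text
t: 26.85
position: [0.5047, 0.1555, 0.0956]
orientation: [-0.036, 3.141, 0.001]
wrist_force: [-0.1, 0.5, 0.5]
opening: 0.0502
grip_force: 0.0
```

Run:
```python
from h import *
im,X=look("c8",box=(185,180,275,270),size=(600,600));s=arm.sense();print(s["position"],press(s["position"]),np.degrees(2*np.arctan2(s["orientation"][1],s["orientation"][0]))-90)
```

```text
[0.50475514 0.15543239 0.09559442] [-90.44701273  -4.21361971] 91.320825514935
```

View pics/c8.png

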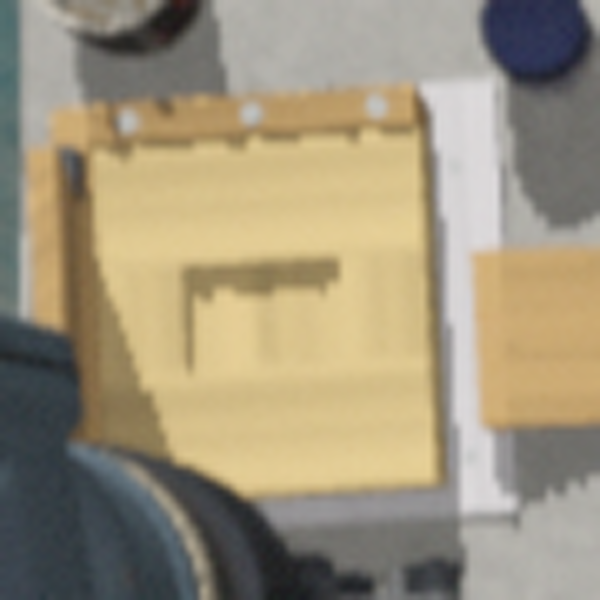

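The frame sheet now sits on top, against the side fence edge at row ~140 and the end fence at column ~92. One more +x push will confirm the lower sheets are flush too.

>>> drive_tool(rows=[[[0, -0.06, 0, 0, 0, 0.007, 50], [0, -0.06, 0, 0, 0, 0, 50], [0, 0, -0.3, 0, 0, 0, 50], [0, 0, -0.3, 0, 0, 0, 50], [0, 0, -0.12, 0, 0, 0, 50], [0, 0, -0.05, 0, 0, 0, 50], [0.1, 0.003, 0, 0, 0, 0, 50], [0.08, 0.003, 0, 0, 0, 0, 50], [0.06, 0.002, 0, 0, 0, 0, 50], [0.03, 0.001, 0, 0, 0, 0, 50], [0, 0, 0, 0, 0, 0, 50]]])

```text
t: 28.0
position: [0.533, 0.1443, 0.0193]
orientation: [-0.057, 3.139, 0.0]
wrist_force: [-0.6, -0.6, 0.4]
opening: 0.0501
grip_force: 0.0
```

>>> drive_tool(rows=[[[0.02, 0.0, 0, 0, 0, 0, 50], [0.02, 0, 0, 0, 0, 0, 50], [0.02, 0, 0, 0, 0, 0, 50], [0, 0, 0, 0, 0, 0, 50]]])

```text
t: 28.4
position: [0.5345, 0.1441, 0.0181]
orientation: [0.057, -3.134, 0.0]
wrist_force: [-7.4, -0.5, 4.5]
opening: 0.0501
grip_force: 4.9
```

Same stop as before, so the pile is square. Next I retreat, close the fingers and go behind the lid.

>>> drive_tool(rows=[[[-0.1, 0, 0, 0, 0, 0, 50], [-0.15, 0, 0.03, 0, 0, 0, 50], [-0.1, -0.05, 0.3, 0, 0, 0, 30], [0, 0, 0.4, 0, 0, -0.09, 0], [0, 0, 0.4, 0, 0, -0.09, 0], [0, 0, 0.4, 0, 0, -0.09, 0], [0, 0, 0.3, 0, 0, -0.09, 0], [0.1, 0, 0, 0, 0, -0.09, 0], [0.2, 0, 0, 0, 0, -0.09, 0], [0.3, 0, 0, 0, 0, -0.09, 0], [0.2, 0, 0, 0, 0, -0.09, 0], [0.09, 0, 0, 0, 0, -0.09, 0]]])

```text
t: 29.6
position: [0.5934, 0.139, 0.201]
orientation: [1.827, 2.554, 0.001]
wrist_force: [0.0, -0.0, -0.6]
opening: -0.0
grip_force: 0.0
```

>>> drive_tool(rows=[[[0, 0, 0, 0, 0, -0.09, 0], [0, 0.1, 0, 0, 0, -0.09, 0], [0, 0.3, 0, 0, 0, -0.01, 0], [0, 0.3, 0, 0, 0, 0, 0], [0, 0.16, 0, 0, 0, 0, 0], [0, 0, 0, 0, 0, 0, 0], [0, 0, 0, 0, 0, 0, 0]]])

```text
t: 30.3
position: [0.5917, 0.2248, 0.2014]
orientation: [2.179, 2.262, -0.001]
wrist_force: [0.3, -0.9, -0.4]
opening: -0.0
grip_force: 0.0
```

Run:
```python
from h import *
im,X=look("c9","side",box=(180,130,400,300),size=(776,600));s=arm.sense();print(s["position"],press(s["position"]),np.degrees(2*np.arctan2(s["orientation"][1],s["orientation"][0]))-90,s["joint_pos"])
```

```text
[0.5918129  0.22435271 0.20151492] [-1.03699602 61.62644233] 2.069418304716649 [ 2.56916486e-01  3.31944626e-01  3.65140595e-01  1.60402940e+00
 -9.20745535e-04  1.79159467e+00]
```

View pics/c9.png

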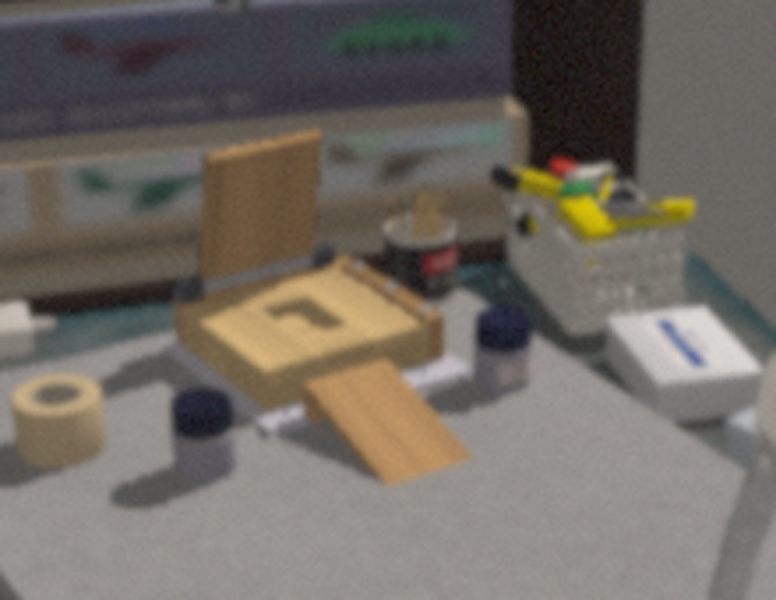

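The side view shows the three sheets stacked squarely and the jars, roll and tin still standing. The lid is upright with its top edge at about (262,143) in the crop. I'll take its profile from depth.

Run:
```python
from h import *
for t,n in(("c9","side"),("c8","top")):
    Y=pts(np.load(t+".npz")["d"],n).reshape(-1,3)
    k=(abs(Y[:,0]-.593)<.03)&(Y[:,1]>.17)&(Y[:,1]<.24)&(Y[:,2]>.05)&(Y[:,2]<.16)
    for z in np.arange(.05,.15,.01):
        s=k&(abs(Y[:,2]-z)<.005);print(t,z.round(3),s.sum(),np.percentile(Y[s,1],[5,50,95]).round(4) if s.any() else"")
```

```text
c9 0.05 57 [0.2128 0.2159 0.2189]
c9 0.06 108 [0.2091 0.2118 0.2142]
c9 0.07 114 [0.2073 0.2096 0.2121]
c9 0.08 120 [0.205  0.2078 0.2099]
c9 0.09 121 [0.2032 0.2059 0.2085]
c9 0.1 118 [0.2013 0.2036 0.2063]
c9 0.11 130 [0.1992 0.2018 0.2042]
c9 0.12 125 [0.1971 0.1997 0.2023]
c9 0.13 148 [0.1954 0.1987 0.2035]
c9 0.14 0 
c8 0.05 9 [0.1951 0.2052 0.2128]
c8 0.06 10 [0.2094 0.2108 0.2117]
c8 0.07 8 [0.2081 0.2091 0.2099]
c8 0.08 6 [0.2061 0.2069 0.2075]
c8 0.09 11 [0.2047 0.2055 0.2063]
c8 0.1 6 [0.2022 0.2034 0.2042]
c8 0.11 9 [0.2008 0.2013 0.2018]
c8 0.12 7 [0.1984 0.1995 0.2004]
c8 0.13 75 [0.1964 0.1996 0.2042]
c8 0.14 49 [0.1969 0.2002 0.2036]
```

>>> drive_tool(rows=[[[0, 0.05, 0, 0, 0, 0, 0], [0, 0, -0.3, 0, 0, 0, 0], [0, 0, -0.3, 0, 0, 0, 0], [0, 0, -0.2, 0, 0, 0, 0], [0, 0, -0.1, 0, 0, 0, 0], [0, 0, 0, 0, 0, 0, 0]]])

```text
t: 30.95
position: [0.5906, 0.2293, 0.1096]
orientation: [-2.18, -2.259, 0.005]
wrist_force: [-0.3, 1.1, 0.2]
opening: 0.0001
grip_force: 0.0
```

>>> drive_tool(rows=[[[0, -0.048, -0.012, 0, 0, 0, 0], [0, -0.048, -0.012, 0, 0, 0, 0], [0, -0.048, -0.012, 0, 0, 0, 0], [0, -0.048, -0.012, 0, 0, 0, 0]]])

```text
t: 31.35
position: [0.5927, 0.2109, 0.1081]
orientation: [2.18, 2.261, 0.004]
wrist_force: [-0.4, 0.8, 0.7]
opening: 0.0002
grip_force: 0.4
```

>>> drive_tool(rows=[[[0, -0.048, -0.012, 0, 0, 0, 0], [0, -0.048, -0.012, 0, 0, 0, 0], [0, -0.044, -0.029, 0, 0, 0, 0], [0, -0.044, -0.029, 0, 0, 0, 0], [0, -0.044, -0.029, 0, 0, 0, 0]]])

```text
t: 31.85
position: [0.5916, 0.1878, 0.0952]
orientation: [-2.18, -2.261, 0.0]
wrist_force: [0.4, -0.4, 1.0]
opening: -0.0002
grip_force: 0.4
```

>>> drive_tool(rows=[[[0, -0.035, -0.039, 0, 0, 0, 0], [0, -0.035, -0.039, 0, 0, 0, 0], [0, -0.035, -0.039, 0, 0, 0, 0], [0, -0.023, -0.047, 0, 0, 0, 0], [0, -0.023, -0.047, 0, 0, 0, 0], [0, -0.023, -0.047, 0, 0, 0, 0]]])

```text
t: 32.45
position: [0.5917, 0.1707, 0.0693]
orientation: [-2.18, -2.262, -0.0]
wrist_force: [-0.0, 0.7, -0.5]
opening: -0.0002
grip_force: 0.3
```

>>> drive_tool(rows=[[[0, -0.01, -0.05, 0, 0, 0, 0], [0, -0.01, -0.05, 0, 0, 0, 0], [0, -0.01, -0.05, 0, 0, 0, 0], [0, 0, 0, 0, 0, 0, 0]]])

```text
t: 32.85
position: [0.5919, 0.1679, 0.0551]
orientation: [2.18, 2.261, 0.001]
wrist_force: [-0.8, -0.1, 0.3]
opening: 0.0
grip_force: 0.0
```

>>> drive_tool(rows=[[[0, -0.05, 0, 0, 0, 0, 0], [0, -0.05, 0, 0, 0, 0, 0], [0, 0, -0.02, 0, 0, 0, 0], [0, 0, 0, 0, 0, 0, 0]]])

```text
t: 33.25
position: [0.592, 0.157, 0.0547]
orientation: [2.18, 2.26, 0.0]
wrist_force: [-3.3, -1.8, 9.0]
opening: -0.0
grip_force: 4.2
```

>>> drive_tool(rows=[[[0, 0, -0.02, 0, 0, 0, 0], [0, 0, -0.01, 0, 0, 0, 0], [0, 0, 0, 0, 0, 0, 0]]])

```text
t: 33.55
position: [0.5921, 0.157, 0.0545]
orientation: [2.179, 2.259, 0.001]
wrist_force: [-6.9, -1.5, 18.2]
opening: 0.0003
grip_force: 8.9
```

>>> drive_tool(rows=[[[0, 0, -0.02, 0, 0, 0, 0], [0, 0, -0.01, 0, 0, 0, 0], [0, 0, 0, 0, 0, 0, 0]]])

```text
t: 33.85
position: [0.5923, 0.157, 0.0543]
orientation: [2.179, 2.259, 0.003]
wrist_force: [-11.1, -2.6, 27.2]
opening: 0.0001
grip_force: 13.6
```

Hard stop at z = 54.5 mm against 55 expected, so the lid is closed. I'll retreat and check by depth.

>>> drive_tool(rows=[[[0, 0, 0.08, 0, 0, 0, 0], [0, 0, 0.2, 0, 0, 0, 0], [0, 0, 0.4, 0, 0, 0, 0], [-0.3, -0.1, 0.4, 0, 0, 0, 0], [-0.4, -0.2, 0.2, 0, 0, 0, 0], [-0.4, -0.3, 0, 0, 0, 0, 0], [-0.4, -0.4, 0, 0, 0, 0, 0], [-0.3, -0.4, 0, 0, 0, 0, 0], [0, -0.4, 0, 0, 0, 0, 0], [0, 0, 0, 0, 0, 0, 0], [0, 0, 0, 0, 0, 0, 0]]])

```text
t: 34.95
position: [0.4167, -0.0182, 0.1737]
orientation: [-2.184, -2.258, -0.0]
wrist_force: [0.1, 0.0, 0.6]
opening: 0.0001
grip_force: 0.0
```

Run:
```python
from h import *
im,X=look("c10");s=arm.sense();print(s["t"],s["position"],s["wrist_force"])
q=(X[...,:2]*1000-O)@E.T;Z=X[...,2]
for y0 in range(-40,60,10):
    k=(abs(q[...,0])<30)&(abs(q[...,1]-y0)<5)&(Z<.2);print(y0,k.sum(),np.median(Z[k]).round(4))
for n,u,z in(("near",(268,278),.057),("far",(265,184),.057),("roll",(237,298),.048),("tin",(202,170),.07),("glue",(447,170),.06)):
    print(n,X[u[1],u[0]].round(4),im[u[1],u[0]])
# pile edges: rear (-y) and -x sides via wood mask near pile top
hsv=cv2.cvtColor(im,cv2.COLOR_RGB2HSV);m=cv2.inRange(hsv,(10,60,120),(28,255,255))>0
for zt in(.045,):
    k=m&(q[...,0]>-70)&(q[...,0]<-36)&(abs(q[...,1])<30)&(abs(Z-zt)<.005)
    print("-x edge",np.percentile(q[k][:,0],[1,50]), "rear",np.percentile(q[m&(abs(q[...,0]+42)<5)&(q[...,1]<0)&(abs(Z-zt)<.005)][:,1],[1,50]))
```

```text
35.0 [ 0.41685788 -0.01739549  0.1736973 ] [ 0.2464191  -0.42613092 -0.70447986]
-40 174 0.0467
-30 198 0.0533
-20 178 0.0563
-10 170 0.0563
0 175 0.0564
10 180 0.0565
20 177 0.0573
30 173 0.0571
40 172 0.057
50 173 0.0563
near [0.4979 0.0821 0.0557] [43 45 64]
far [0.6712 0.0842 0.0576] [46 49 79]
roll [0.4631 0.1403 0.0495] [210 194 154]
tin [0.6978 0.1974 0.0721] [130 115  86]
glue [ 0.6858 -0.2514  0.0645] [128  53  45]
-x edge [-48.71984132 -42.37938637] rear [-45.76905433 -23.30907252]
```

```bash
python3 -c "
from cell import arm
print(arm.sign_off())"
```

```text
the job is handed in; nothing more can be done
None
```

The job is handed in at about 35 s: all three sheets are stacked in order and pushed up to both fences, the lid is down level against its stop, and the jars, tape roll, tin and glue bottle measure where they started.

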